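Flip the contrast tile against the step, black side up

TASK

Turn the contrast tile over with the fingertips, without picking it up: push it along the bay against the step until its rear edge tips up and it goes over onto the ledge, black side up. Then push it along the ledge until it lies flat with its edge square against the stop bar, the whole tile on the ledge. Leave everything else on the bench where it stands.

Things in the scene. Friction and masses are not known exactly. Their poses are not given: they have to be found in the camera images.
- stand: viewing stand, fixed. Origin at bench level (z = 0) under the middle of the step's edge; x from the bay (robot side) over the step to the ledge, y left along the step, z up. Blue bay board: x -170 to 0, y -85 to 85, top 6 mm above the bench. On it two flat orange rails along x, |y| 26 to 60, tops 12 above the bench, carry the tile: in the channel between them (52 wide) 6 mm are free under the tile
- step (a point): middle of the step's upper edge (stand x 0, y 0), 24 mm above the bench; axes as the stand's. Below it the upright step face goes down to the bay; it is 12 higher than the rails, so 4 higher than a tile lying there. Beyond it the flat aluminium ledge, same height, x 0 to 115, y -85 to 85
- stop (a point): middle of the top of the blue stop bar's near face, at stand x 115, y 0, 34 mm above the bench (10 above the ledge); the bar runs along y, 170 long, 12 thick
- tile: contrast tile, loose glazed (slippery) ceramic square 90 x 90 x 8 mm, about 150 g, one face white, one black. Origin at its centre, z out of the WHITE face. Starts white up on the rails, x roughly (within 0.22 rad) towards the step, 15 to 40 short of it. Pushed along x at its rear edge it squares up against the step face; past upright it falls over onto the ledge and then overhangs the step by about 10
- tile_fore (a point): middle of the tile's edge at its +x side (next to the step at the start), half-way through the thickness
- tile_rear (a point): middle of the tile's edge at its -x side (robot side at the start). A fingertip pressing here with about 5 N towards the step draws this edge up by friction when it moves up; the tile turns on its fore edge in the corner under the step
- tile_left (a point): middle of the tile's edge at its +y side
- tile_right (a point): middle of the tile's edge at its -y side
- home (a point): point fixed on the stand at its x 70, y 0, 28 above the bench: the tile's centre is here when it lies on the ledge, against the stop bar and centred; axes as the stand's
- beaker: clear glass beaker, 68 wide, 90 tall; bystander, origin at the centre of its underside
- dropper: small amber dropper bottle with black cap, 40 wide, about 80 tall; bystander, origin at the centre of its underside
- crucible: small white crucible, 44 wide, 35 tall; bystander, origin at the centre of its underside
- wash: white plastic wash bottle with red cap, 66 wide, about 170 tall; bystander, origin at the centre of its underside
- reagent: green glass reagent bottle with white cap, 70 wide, about 150 tall; bystander, origin at the centre of its underside
- flask: conical glass flask, 80 wide, 123 tall; bystander, origin at the centre of its underside
- cylinder: measuring cylinder, foot 64 wide, 190 tall; bystander, origin at the centre of its underside

How it is judged (in metres and radians):
On the way, in this order (a step that is already met when the one before it is completed fails the run):
1. the tile stands steeply on an edge in the bay, at the foot of the step (angle between tile's own z axis and vertical between 1.1 and 1.9 rad and x of tile_fore in the frame of stand between -0.02 and 0.004 m and z of tile_fore in the frame of stand below 0.03 m), for 0.05 s.
2. the tile lies on the ledge, black side up (angle between tile's own z axis and vertical above 3 rad and x of tile in the frame of stand above 0.015 m and z of tile in the frame of stand below 0.032 m), for 0.1 s.
At the end, for the whole second after the job is handed in: The tile lies flat and at rest on the ledge, black side up, its edge square against the stop bar (centre within 5 mm of the touching position, turned by less than 0.08 rad) and not over the ledge's sides (centre within 40 mm of the middle) (angle between tile's own z axis and vertical above 3.07 rad and x of tile in the frame of stand between 0.065 and 0.075 m and y of tile in the frame of stand between -0.04 and 0.04 m and z of tile in the frame of stand between 0.025 and 0.031 m and angle between the x axis of tile and the x axis of stand, either way round below 0.08 rad and linear speed of tile below 0.01 m/s).
It fails at once if the tile is picked up: all four of its edges are more than 40 mm above the bench (height (world z) of each of tile_fore, tile_rear, tile_left, tile_right above 0.04 m).
It fails at once if a bystander (beaker, bottle, crucible, flask or cylinder) is shifted by more than 20 mm or tipped over (distance of any of beaker, dropper, crucible, wash, reagent, flask, cylinder from where it was at the start of the episode above 0.02 m or angle between any of beaker, dropper, crucible, wash, reagent, flask, cylinder's own z axis and vertical above 0.35 rad).
It also fails if it takes over 72 s, if anything falls off the work surface, if the arm or the gripper's body presses on something with over 40 N, if the wrist force passes 120 N, or if a joint passes its speed limit or range.

ROBOT

A 6-joint arm with a two-finger parallel gripper is mounted at the origin on the work surface. World frame = base frame: x ahead of the robot, y to its left, z up, the work surface at z = 0. Lengths are in mm, angles in rad, forces in N, time in s.
With the tool pointing down it reaches from about 300 to 850 mm from the base axis. Payload 5.4 kg.
Tool frame: the origin (TCP) lies on the front face of the gripper's body, between the roots of the fingers; the fingertips stand 73 mm ahead of it and the grasp point (between the pads) lies 54 mm ahead of it; z points along the fingers, y is the direction in which the jaws open and shut (so a half turn about z gives the same grasp; the last joint's range is limited). The gripper opens to 85 mm and grips with 20 to 120 N. Pads are 22 mm wide; open, the fingers measure 114 mm over their backs; the gripper's body (76 mm by 85 mm) begins 54 mm behind the grasp point. The pads swing forward as they close: fully open they stand 13 mm farther back than shut.
Start: joints at [1.065, 0.158, 1.597, -0, 1.386, -0.21], TCP at [167.626, 550.008, 303.899] pointing down, gripper open.
Joint ranges: [-2.91, 2.91], [-0.94, 2.29], [0.18, 2.7], [-1.29, 4.43], [0.17, 2.64], [-3, 3]. Speed limits (rad/s): [2.57, 2.57, 3.14, 3.14, 3.14, 3.14].

INTERFACE

Orientations are given as a unit quaternion [w, x, y, z].
In Python, from cell import arm, capture, models gives the robot as it stands.
- The arm moves only by the shell command python3 -m creep 'ROWS' [FORCE]. ROWS is JSON, a list of rows, each an object of numbers: "jaw": the gripper command: -1 is fully open, 1 is shut, values between are in proportion; "dx", "dy", "dz": the shift along the tool's x, y, z in mm; "wx", "wy", "wz": the turn, a rotation vector about the tool's x, y, z in degrees. In form: [{"jaw": .., "dx": .., "dy": .., "dz": .., "wx": .., "wy": .., "wz": ..}, ...]. A call has 1 to 8 rows; each row is the pose to reach, as a shift and turn from the pose measured when the call began, along the tool's axes at that moment; what a row does not reach only later rows make up. A row lasts 1/12 s, in which the tool goes at most 41.7 mm and 7.16 degrees, less where a joint would pass 70% of its speed; a pose out of reach is approached as far as the arm can. A call with a gripper value outside its range is refused whole. The fingers move at their own pace and stop on an object; FORCE is the grip in N (left out, the last holds). Time passes only in rows, so rows that repeat a pose let the fingers close. It gives the time, the measured TCP pose, the force and the opening at its end, in the units of the state.
- arm.observe(): the state, without advancing time (a new reading comes with each control period).
- capture(name): name is "scene" or "side" or "wrist"; returns a dict with "color" (384x512x3 uint8, red, green, blue), "K" (3x3 intrinsics, pixels), "R" (3x3) and "t" (3): a world point X has camera coordinates R X + t. Camera axes: x right, y down, z forward; pixel columns grow to the right and rows downward; lengths in mm; the calibration is good to about 2 mm. The wrist camera is an equidistant fisheye: a pixel r from the principal point sees the ray r / f radians off the axis. A picture is of the moment at which its call begins. There is no depth.
- arm.finish_job(): hands the job in, once; it reports no verdict.
Trained networks look in a picture, given as the dict that the camera call returned (one of the last four; its "shot" number tells which), for a name from the list of things; names that differ only in an ending like _2 or _b are one class to them, and where a whole thing is asked for, a point or a joint stands for the part that bears it (a point fixed in the world has none). Each returns a list of dicts, best first, with "p" (0 to 1); they miss things now and then, are a little off and sometimes report something else, mostly with a low value. They report only what shows in the picture. A call takes as long as a camera call.
- models.find_in(name, picture): "location" ([x, y, z] in mm, in world coordinates, good to about 4 mm: the middle of the surface that is visible of it).
- models.regions_of(name, picture): "mask" (384x512 bool, what is visible of it).
- models.landmark_of(name, picture): "location" ([x, y, z] in mm, in world coordinates, good to about 4 mm: a listed point, or the origin of a listed thing).
The state is a dict: "time": time; "joint_pos": joint angles; "dq": joint speeds; "effort": joint torques, N m; "tcp_pos": TCP position; "orientation": TCP orientation; "force": force on the tool from outside, world axes, zero at the start; "moment": the same for the moment, N m; "gripper_width": opening from 0.0 (shut) to 1.0 (fully open).
Only numpy, scipy, OpenCV 4.12 (cv2) and the standard library are available. Lean on these libraries where they do the work, as an engineer would, in place of code of your own. Each camera call takes 0.05 s, during which the arm holds its last target.

## Working session

There is one attempt and no reset: what is moved stays moved. The work goes in short steps, Python scripts to look and compute and a shell command to move; the robot and the scene stay as the last step left them, time stands still between calls to the robot, and variables do not carry over. Pictures are saved under pics/ and viewed, and the job is handed in when it is done.

```bash
ls; mkdir -p pics; cat > h.py <<'E'
import numpy as np, cv2
from cell import arm, capture, models
from scipy.spatial.transform import Rotation as Rot
def save(c,n): cv2.imwrite(f'pics/{n}.png',cv2.cvtColor(c['color'],cv2.COLOR_RGB2BGR))
def R():
    q=arm.observe()['orientation']; return Rot.from_quat([q[1],q[2],q[3],q[0]])
E
python3 - <<'E'
from h import *
for n in ['scene','side','wrist']:
    c=capture(n); save(c,n+'0')
    for m in ['step','stop','tile','tile_fore','tile_rear','tile_left','tile_right','home','stand']:
        l=models.landmark_of(m,c)
        print(n,m,[(np.round(x['location'],1),round(x['p'],2)) for x in l[:2]])
o=arm.observe();print(o);print(R().as_matrix().round(3))
E
```

```text
pics
scene step [(array([584.6, -89.5,  20.7]), 0.77), (array([ 500.8, -429.9,    2.2]), 0.66)]
scene stop [(array([693.5, -57.7,  32.4]), 0.98), (array([ 503.4, -429.8,    1.9]), 0.61)]
scene tile [(array([ 514.7, -116.7,   14.8]), 0.58), (array([ 558. , -258.6,    0. ]), 0.57)]
scene tile_fore [(array([ 560.2, -112.9,   18. ]), 0.75)]
scene tile_rear [(array([ 471.2, -116.5,   14.3]), 0.72)]
scene tile_left [(array([508.9, -73.4,  19.7]), 0.77)]
scene tile_right [(array([ 519.8, -158.3,   13.8]), 0.64)]
scene home [(array([653.3, -72.5,  28.3]), 0.78), (array([584.8, -87.8,  -2.9]), 0.49)]
scene stand [(array([584.3, -88.8,  -2.4]), 0.85), (array([ 677.5, -203.4,    7.3]), 0.64)]
side step [(array([586. , -88.1,  24.3]), 0.67), (array([ 5.848e+02, -9.050e+01, -2.000e-01]), 0.25)]
side stop [(array([701.4, -58.6,  35.4]), 0.72), (array([ 517.1, -117.6,   17.4]), 0.62)]
side tile [(array([ 518.5, -114.7,   16.4]), 0.92), (array([ 516.1, -159.1,   10. ]), 0.23)]
side tile_fore [(array([ 564. , -115.5,   13. ]), 0.71)]
side tile_rear [(array([ 473.4, -119.4,   15.2]), 0.91)]
side tile_
[... 424 characters left out ...]
4621e+00, -1.49105474e-05,
        1.38621763e+00, -2.10105334e-01]), 'dq': array([ 9.89471832e-04, -7.63140510e-05, -2.00250644e-03,  1.18688143e-03,
       -2.44424678e-04,  1.16759660e-03]), 'effort': array([ 3.82892349e-04, -3.96004808e+01, -3.31695306e+01, -2.61874038e-04,
        6.78621363e-04, -2.85648241e-05]), 'tcp_pos': array([167.60523942, 549.99124782, 303.87284556]), 'orientation': array([-6.58113125e-06,  1.47343693e-01,  9.89085353e-01, -3.85069347e-05]), 'force': array([ 0.01510226,  0.29059624, -0.26294394]), 'moment': array([ 0.00936346,  0.01768164, -0.04578588]), 'gripper_width': 0.9973169016910804}
[[-0.957  0.291 -0.   ]
 [ 0.291  0.957 -0.   ]
 [ 0.    -0.    -1.   ]]
```

View pics/scene0.png

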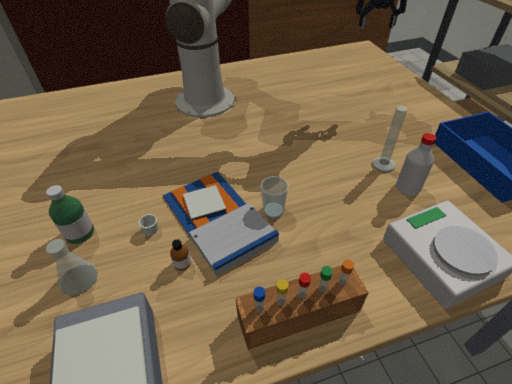

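View pics/side0.png

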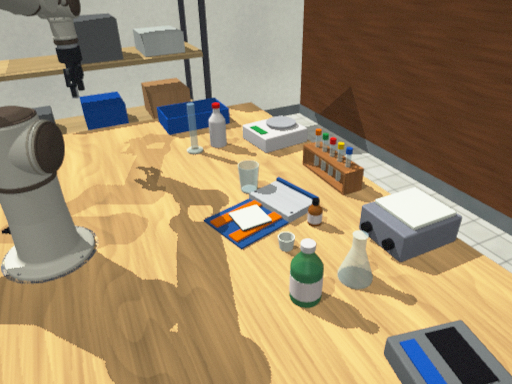

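```bash
python3 - <<'E'
from h import *
for n in ['scene','side']:
    c=capture(n); print(n,'cam',(-c['R'].T@c['t']).round())
    for m in ['beaker','dropper','crucible','wash','reagent','flask','cylinder']:
        l=models.landmark_of(m,c)
        print(n,m,[(np.round(x['location'],1),round(x['p'],2)) for x in l[:2]])
E
```

```text
scene cam [1146. -174.  670.]
scene beaker [(array([587.6,  51.5,  -1.3]), 0.85), (array([ 561.9, -115.3,   14.1]), 0.55)]
scene dropper [(array([ 674.5, -203. ,    5.4]), 0.85), (array([590.5,  49.6,  -2.2]), 0.38)]
scene crucible [(array([ 556.3, -259.6,    0.7]), 0.7), (array([ 467.5, -116.9,   16.1]), 0.63)]
scene wash [(array([626.7, 428.8,   2.6]), 0.82), (array([ 519.8, -163.8,   13.2]), 0.74)]
scene reagent [(array([ 502.2, -430.4,   -1.3]), 0.6)]
scene flask [(array([ 6.387e+02, -4.261e+02, -2.000e-01]), 0.81)]
scene cylinder [(array([5.268e+02, 4.119e+02, 2.000e-01]), 0.93)]
side cam [ 140. -957.  655.]
side beaker [(array([5.907e+02, 5.030e+01, 1.000e-01]), 0.93)]
side dropper [(array([ 676.2, -202.8,    3.9]), 0.69)]
side crucible [(array([ 5.554e+02, -2.607e+02,  3.000e-01]), 0.5)]
side wash [(array([634.9, 426.4,  -2.3]), 0.58)]
side reagent [(array([ 502.4, -428.7,    2.4]), 0.7)]
side flask [(array([ 637.7, -421.1,    2.3]), 0.63)]
side cylinder [(array([528.1, 412.6,   3. ]), 0.8), (array([ 518.8, -115.4,   16.1]), 0.5)]
```

The scene view shows the tile (≈205,202 px) on the rails and the stop bar at about (245,250). The networks agree with both pictures. The stand sits at about (585,-89) with yaw ≈0.26, and the tile is yawed about -0.19 relative to it. The beaker and dropper are about 134 mm to either side of the axis.

```bash
python3 -m creep '[{"jaw":1,"dx":-458,"dy":-569,"dz":60,"wz":-31.8},{"jaw":1,"dx":-458,"dy":-569,"dz":60,"wz":-31.8},{"jaw":1,"dx":-458,"dy":-569,"dz":60,"wz":-31.8},{"jaw":1,"dx":-458,"dy":-569,"dz":60,"wz":-31.8},{"jaw":1,"dx":-458,"dy":-569,"dz":60,"wz":-31.8},{"jaw":1,"dx":-458,"dy":-569,"dz":60,"wz":-31.8},{"jaw":1,"dx":-458,"dy":-569,"dz":60,"wz":-31.8},{"jaw":1,"dx":-458,"dy":-569,"dz":60,"wz":-31.8}]' 40
cat >> h.py <<'E'
def to(w, yaw=None):
    o=arm.observe(); r=R(); d=r.inv().apply(np.array(w)-o['tcp_pos'])
    y=r.as_matrix()[:,1]; a=np.degrees(np.arctan2(y[1],y[0]))
    print('t',round(o['time'],2),'tcp',o['tcp_pos'].round(1),'F',o['force'].round(1),'shift',d.round(1),'jawdir deg',a.round(2),'tilt',np.degrees(np.arccos(-r.as_matrix()[2,2])).round(2))
E
python3 -c "
from h import *
to([440,-127,200])"
```

```text
t 2.3 tcp [167.6 550.  303.9] F [ 0.2  0.2 -0.1] shift [-457.9 -568.2  103.9] jawdir deg 73.05 tilt 0.0$[0]: bad value
```

```bash
python3 -m creep '[{"jaw":1,"dx":-458,"dy":-569,"dz":60,"wx":0,"wy":0,"wz":-31.8},{"jaw":1,"dx":-458,"dy":-569,"dz":60,"wx":0,"wy":0,"wz":-31.8},{"jaw":1,"dx":-458,"dy":-569,"dz":60,"wx":0,"wy":0,"wz":-31.8},{"jaw":1,"dx":-458,"dy":-569,"dz":60,"wx":0,"wy":0,"wz":-31.8},{"jaw":1,"dx":-458,"dy":-569,"dz":60,"wx":0,"wy":0,"wz":-31.8},{"jaw":1,"dx":-458,"dy":-569,"dz":60,"wx":0,"wy":0,"wz":-31.8},{"jaw":1,"dx":-458,"dy":-569,"dz":60,"wx":0,"wy":0,"wz":-31.8},{"jaw":1,"dx":-458,"dy":-569,"dz":60,"wx":0,"wy":0,"wz":-31.8}]' 40
python3 -c "
from h import *
to([440,-127,200])"
```

```text
time: 2.97
tcp_pos: [288.1, 249.6, 277.6]
orientation: [0.001, -0.13, 0.992, 0.0]
force: [1.1, -0.1, -0.1]
gripper_width: -0.0
t 2.97 tcp [288.1 249.6 277.6] F [ 1.1 -0.1 -0.1] shift [ -49.8 -403.    77.7] jawdir deg 104.91 tilt 0.06
```

```bash
python3 -m creep '[{"jaw":1,"dx":-50,"dy":-403,"dz":78,"wx":0,"wy":0,"wz":0},{"jaw":1,"dx":-50,"dy":-403,"dz":78,"wx":0,"wy":0,"wz":0},{"jaw":1,"dx":-50,"dy":-403,"dz":78,"wx":0,"wy":0,"wz":0},{"jaw":1,"dx":-50,"dy":-403,"dz":78,"wx":0,"wy":0,"wz":0},{"jaw":1,"dx":-50,"dy":-403,"dz":78,"wx":0,"wy":0,"wz":0},{"jaw":1,"dx":-50,"dy":-403,"dz":78,"wx":0,"wy":0,"wz":0},{"jaw":1,"dx":-50,"dy":-403,"dz":78,"wx":0,"wy":0,"wz":0},{"jaw":1,"dx":-50,"dy":-403,"dz":78,"wx":0,"wy":0,"wz":0}]' 
python3 -c "
from h import *
to([440,-127,200])"
```

```text
time: 3.63
tcp_pos: [410.6, -54.8, 215.0]
orientation: [0.001, -0.129, 0.992, -0.0]
force: [1.1, 0.7, 0.9]
gripper_width: 0.001
t 3.63 tcp [410.6 -54.8 215. ] F [1.1 0.7 0.9] shift [ -9.9 -77.4  15. ] jawdir deg 104.86 tilt 0.13
```

```bash
python3 -m creep '[{"jaw":1,"dx":0,"dy":-70,"dz":17,"wx":0,"wy":0,"wz":0},{"jaw":1,"dx":0,"dy":-70,"dz":17,"wx":0,"wy":0,"wz":0},{"jaw":1,"dx":0,"dy":-70,"dz":17,"wx":0,"wy":0,"wz":0}]' 
python3 - <<'E'
from h import *
to([440,-127,200])
for n in ['wrist','scene','side']:
    c=capture(n); save(c,n+'1')
    for m in ['step','stop','tile','tile_fore','tile_rear','tile_left','tile_right','home','stand']:
        l=models.landmark_of(m,c)
        print(n,m,[(np.round(x['location'],1),round(x['p'],2)) for x in l[:1]])
E
```

```text
time: 3.88
tcp_pos: [429.2, -127.2, 197.3]
orientation: [0.001, -0.127, 0.992, -0.001]
force: [-0.1, 1.7, 0.8]
gripper_width: -0.001
t 3.88 tcp [ 429.2 -127.2  197.3] F [-0.1  1.7  0.8] shift [-10.5  -2.5  -2.7] jawdir deg 104.57 tilt 0.16
wrist step []
wrist stop []
wrist tile []
wrist tile_fore []
wrist tile_rear []
wrist tile_left []
wrist tile_right [(array([ 519.9, -165.3,   19.2]), 0.97)]
wrist home []
wrist stand [(array([ 5.029e+02, -4.285e+02, -5.000e-01]), 0.43)]
scene step [(array([591.3,  51.4,  -2. ]), 0.73)]
scene stop [(array([696.3, -54.4,  33. ]), 0.61)]
scene tile [(array([ 516. , -117.3,   13.9]), 0.83)]
scene tile_fore [(array([ 562.4, -113.2,   17.6]), 0.85)]
scene tile_rear [(array([ 470.8, -114.6,   16.9]), 0.75)]
scene tile_left [(array([509.5, -74.3,  16.5]), 0.69)]
scene tile_right [(array([ 518.9, -161.8,   12.2]), 0.77)]
scene home [(array([651.7, -76.3,  28.2]), 0.71)]
scene stand [(array([585.7, -90.4,  -1.7]), 0.65)]
side step [(array([659.9, -69.9,  29.7]), 0.54)]
side stop [(array([698. , -61. ,  38.8]), 0.8)]
side tile [(array([ 519.5, -113.9,   14. ]), 0.93)]
side tile_fore [(array([ 562.9, -115.2,   15.8]), 0.94)]
side tile_rear [(array([ 471.7, -116.2,   13.3]), 0.64)]
side tile_left [(array([512.6, -72.6,  15.3]), 0.74)]
side tile_right [(array([ 516.7, -162.5,   13.2]), 0.67)]
side home [(array([657.9, -70.9,  30. ]), 0.84)]
side stand [(array([ 5.85e+02, -9.14e+01,  3.00e-01]), 0.75)]
```

View pics/wrist1.png

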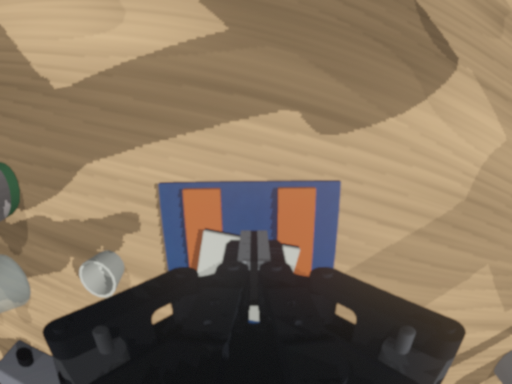

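View pics/side1.png

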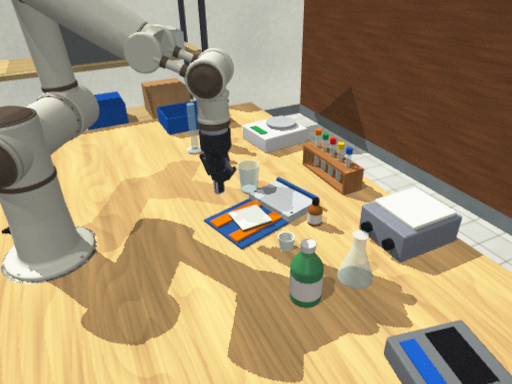

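```bash
cat >> h.py <<'E'
def ray_fish(c,u,v,z):
    K=c['K']; x=(u-K[0,2])/K[0,0]; y=(v-K[1,2])/K[1,1]; r=np.hypot(x,y)
    d=np.array([x/r*np.sin(r),y/r*np.sin(r),np.cos(r)]); d=c['R'].T@d; o=-c['R'].T@c['t']
    return o+d*(z-o[2])/d[2]
E
python3 - <<'E'
from h import *
c=capture('wrist')
P={k:ray_fish(c,*p) for k,p in dict(bl=(159,183,6),br=(340,181,6),railL_in=(221,189,12),railR_in=(277,189,12),railL_out=(182,190,12),railR_out=(316,189,12),tile_rr=(204,230,20),tile_rl=(299,246,20)).items()}
for k,p in P.items(): print(k,p.round(1))
d=P['bl']-P['br']; print(np.hypot(*d[:2]), np.degrees(np.arctan2(d[1],d[0])))
d=P['railL_out']-P['railR_out']; print(np.hypot(*d[:2]), np.degrees(np.arctan2(d[1],d[0])))
d=P['tile_rr']-P['tile_rl']; print(np.hypot(*d[:2]), np.degrees(np.arctan2(d[1],d[0])))
E
```

```text
bl [ 445.2 -209.7    6. ]
br [400. -47.   6.]
railL_in [ 434.2 -151.1   12. ]
railR_in [ 421.4 -102.8   12. ]
railL_out [ 444.2 -185.5   12. ]
railR_out [412.2 -68.6  12. ]
tile_rr [ 473.3 -157.1   20. ]
tile_rl [466.4 -69.   20. ]
168.82944456653277 -74.4716122419334
121.17401233449836 -74.66494226776972
88.41161904477455 -85.48706500186768
```

```bash
python3 -m creep '[{"jaw":1,"dx":-13,"dy":-2,"dz":40,"wx":0,"wy":0,"wz":-0.4},{"jaw":1,"dx":-13,"dy":-2,"dz":75,"wx":0,"wy":0,"wz":-0.4},{"jaw":1,"dx":-13,"dy":-2,"dz":100,"wx":0,"wy":0,"wz":-0.4},{"jaw":1,"dx":-13,"dy":-2,"dz":110,"wx":0,"wy":0,"wz":-0.4},{"jaw":1,"dx":-13,"dy":-2,"dz":114,"wx":0,"wy":0,"wz":-0.4},{"jaw":1,"dx":-13,"dy":-2,"dz":114,"wx":0,"wy":0,"wz":-0.4}]' 
python3 - <<'E'
from h import *
to([443,-127,83])
for n in ['wrist','side']:
    c=capture(n); save(c,n+'2')
    if n=='side': cv2.imwrite('pics/side2z.png',cv2.resize(cv2.cvtColor(c['color'],4)[170:250,190:330],None,fx=5,fy=5,interpolation=3))
E
```

```text
time: 5.93
tcp_pos: [441.9, -121.1, 84.0]
orientation: [0.001, -0.133, 0.991, 0.0]
force: [0.9, 0.7, 0.7]
gripper_width: 0.003
t 5.93 tcp [ 441.9 -121.1   84. ] F [0.9 0.7 0.7] shift [ 0.5 -6.   1. ] jawdir deg 105.25 tilt 0.1
```

View pics/wrist2.png

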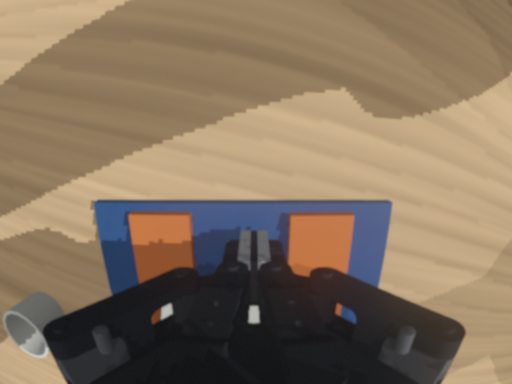

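View pics/side2z.png

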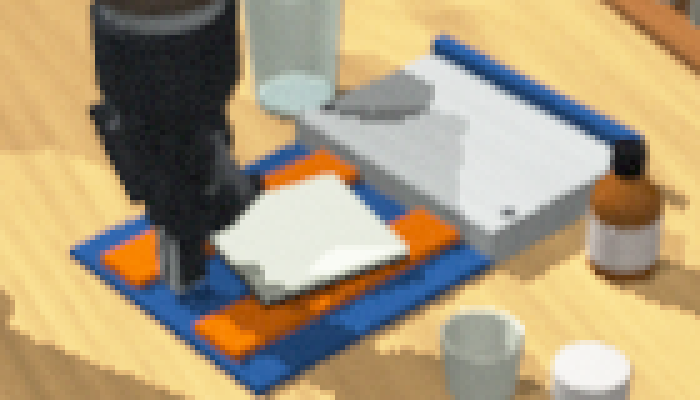

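```bash
python3 -m creep '[{"jaw":1,"dx":-3,"dy":-6,"dz":1,"wx":0,"wy":0,"wz":0},{"jaw":1,"dx":-8,"dy":-6,"dz":1.5,"wx":0,"wy":0,"wz":0},{"jaw":1,"dx":-13,"dy":-6,"dz":1.5,"wx":0,"wy":0,"wz":0},{"jaw":1,"dx":-18,"dy":-6,"dz":1.5,"wx":0,"wy":0,"wz":0},{"jaw":1,"dx":-23,"dy":-6,"dz":1.5,"wx":0,"wy":0,"wz":0},{"jaw":1,"dx":-27,"dy":-6,"dz":1.5,"wx":0,"wy":0,"wz":0},{"jaw":1,"dx":-31,"dy":-6,"dz":1.5,"wx":0,"wy":0,"wz":0},{"jaw":1,"dx":-34,"dy":-6,"dz":1.5,"wx":0,"wy":0,"wz":0}]' 
cat >> h.py <<'E'
S=np.array([585.5,-89]); YW=np.radians(15)
def st(p): 
    d=np.array(p[:2])-S; return np.array([d[0]*np.cos(YW)+d[1]*np.sin(YW),-d[0]*np.sin(YW)+d[1]*np.cos(YW)])
def look(tag,names=('tile','tile_fore','tile_rear','tile_left','tile_right'),zoom=(170,250,190,330)):
    o=arm.observe(); f=o['force']
    print('t',o['time'].__round__(2),'tcp',o['tcp_pos'].round(1),'stand',st(o['tcp_pos']).round(1),'Fst',(np.cos(YW)*f[0]+np.sin(YW)*f[1]).round(1),(-np.sin(YW)*f[0]+np.cos(YW)*f[1]).round(1),f[2].round(1))
    for n in ['side','scene']:
        c=capture(n)
        for m in names:
            l=models.landmark_of(m,c)
            print(n,m,[(st(x['location']).round(1),np.round(x['location'][2],1),round(x['p'],2)) for x in l[:1]])
        if n=='side': z=zoom
        else: z=(160,280,150,310)
        cv2.imwrite(f'pics/{tag}_{n}.png',cv2.resize(cv2.cvtColor(c['color'],4)[z[0]:z[1],z[2]:z[3]],None,fx=4,fy=4,interpolation=3))
E
python3 -c "
from h import *
look('p1')"
```

```text
time: 6.7
tcp_pos: [477.8, -118.4, 84.2]
orientation: [0.002, -0.133, 0.991, -0.001]
force: [-1.8, -0.3, 0.7]
gripper_width: -0.003
t 6.7 tcp [ 477.8 -118.4   84.2] stand [-111.6   -0.5] Fst -1.8 0.2 0.7
side tile [(array([-49.9,  -7.7]), np.float64(17.7), 0.67)]
side tile_fore [(array([-11.3, -22.1]), np.float64(12.7), 0.97)]
side tile_rear [(array([-98.6,  -0.1]), np.float64(14.4), 0.91)]
side tile_left [(array([-45.4,  31.1]), np.float64(18.9), 0.7)]
side tile_right [(array([-69., -51.]), np.float64(13.0), 0.71)]
scene tile [(array([-52., -14.]), np.float64(11.0), 0.65)]
scene tile_fore [(array([ -9.9, -22.6]), np.float64(15.7), 0.82)]
scene tile_rear [(array([-98.5,   1. ]), np.float64(14.8), 0.74)]
scene tile_left [(array([-45.9,  30.4]), np.float64(18.4), 0.66)]
scene tile_right [(array([-64.8, -54. ]), np.float64(14.7), 0.87)]
```

View pics/p1_side.png

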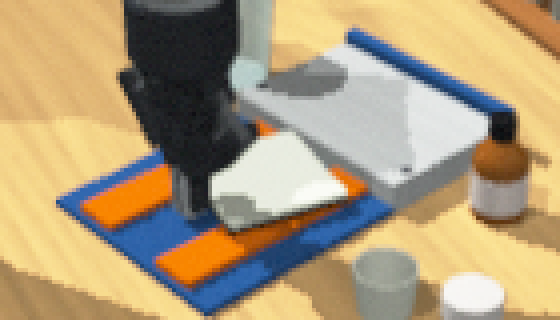

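```bash
python3 -m creep '[{"jaw":1,"dx":-2,"dy":0,"dz":1.5,"wx":0,"wy":0,"wz":0},{"jaw":1,"dx":-4,"dy":0,"dz":1.5,"wx":0,"wy":0,"wz":0},{"jaw":1,"dx":-6,"dy":0,"dz":1.5,"wx":0,"wy":0,"wz":0},{"jaw":1,"dx":-8,"dy":0,"dz":1.5,"wx":0,"wy":0,"wz":0},{"jaw":1,"dx":-9,"dy":0,"dz":1.5,"wx":0,"wy":0,"wz":0},{"jaw":1,"dx":-10,"dy":0,"dz":1.5,"wx":0,"wy":0,"wz":0},{"jaw":1,"dx":-10,"dy":0,"dz":1.5,"wx":0,"wy":0,"wz":0}]' 
python3 -c "
from h import *
look('p2')"
```

```text
time: 7.88
tcp_pos: [483.4, -116.2, 81.3]
orientation: [-0.003, -0.134, 0.991, -0.0]
force: [-15.4, -7.6, 6.1]
gripper_width: 0.002
t 7.88 tcp [ 483.4 -116.2   81.3] stand [-105.7    0.2] Fst -16.8 -3.3 6.1
side tile []
side tile_fore [(array([ -6.3, -26.8]), np.float64(15.7), 0.92)]
side tile_rear [(array([-93.7,  -3.6]), np.float64(14.5), 0.63)]
side tile_left [(array([-46. ,  29.6]), np.float64(17.7), 0.65)]
side tile_right [(array([-60.4, -57.5]), np.float64(11.5), 0.94)]
scene tile [(array([-51.7, -20. ]), np.float64(16.3), 0.75)]
scene tile_fore [(array([ -7.6, -23.2]), np.float64(14.1), 0.64)]
scene tile_rear [(array([-94.7,  -4.4]), np.float64(16.1), 0.9)]
scene tile_left [(array([-48.1,  27.1]), np.float64(17.1), 0.58)]
scene tile_right [(array([-57.9, -58.8]), np.float64(14.3), 0.87)]
```

View pics/p2_side.png

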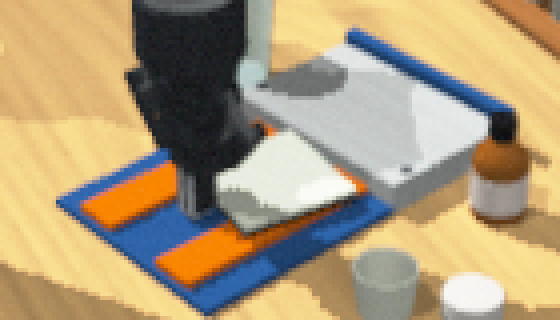

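The left fore corner is jammed by friction: 17 N with the tile still turned about -0.22. I'll back off and push near the right end of the rear edge, with the tip above the rail.

```bash
python3 -m creep '[{"jaw":1,"dx":8,"dy":0,"dz":0,"wx":0,"wy":0,"wz":0},{"jaw":1,"dx":16,"dy":0,"dz":-6,"wx":0,"wy":0,"wz":0},{"jaw":1,"dx":20,"dy":-15,"dz":-6,"wx":0,"wy":0,"wz":0},{"jaw":1,"dx":20,"dy":-30,"dz":-6,"wx":0,"wy":0,"wz":0},{"jaw":1,"dx":20,"dy":-36,"dz":-6,"wx":0,"wy":0,"wz":0},{"jaw":1,"dx":20,"dy":-36,"dz":-6,"wx":0,"wy":0,"wz":0},{"jaw":1,"dx":20,"dy":-36,"dz":-6,"wx":0,"wy":0,"wz":0}]' 
python3 -c "
from h import *
look('p3')"
```

```text
time: 9.07
tcp_pos: [473.9, -156.5, 87.4]
orientation: [-0.003, -0.133, 0.991, -0.0]
force: [-0.2, 0.3, 0.2]
gripper_width: 0.001
t 9.07 tcp [ 473.9 -156.5   87.4] stand [-125.2  -36.3] Fst -0.1 0.3 0.2
side tile [(array([-47.8, -11.7]), np.float64(16.3), 0.57)]
side tile_fore [(array([ -6.9, -26.4]), np.float64(14.1), 0.73)]
side tile_rear [(array([-96. ,  -3.5]), np.float64(14.6), 0.61)]
side tile_left [(array([-45.4,  28.5]), np.float64(17.8), 0.58)]
side tile_right [(array([-61.4, -57.1]), np.float64(9.7), 0.72)]
scene tile [(array([-52.1, -16.4]), np.float64(14.7), 0.55)]
scene tile_fore [(array([ -5.5, -24.7]), np.float64(18.7), 0.93)]
scene tile_rear [(array([-97. ,  -7.3]), np.float64(16.6), 0.59)]
scene tile_left [(array([-47.9,  28.4]), np.float64(19.2), 0.62)]
scene tile_right [(array([-59.2, -56.4]), np.float64(12.5), 0.98)]
```

View pics/p3_side.png

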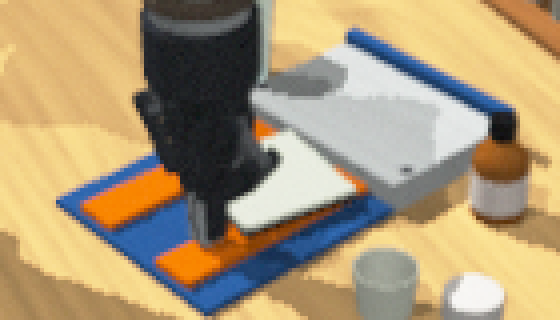

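```bash
python3 -m creep '[{"jaw":1,"dx":-4,"dy":0,"dz":0,"wx":0,"wy":0,"wz":0},{"jaw":1,"dx":-8,"dy":0,"dz":0,"wx":0,"wy":0,"wz":0},{"jaw":1,"dx":-11,"dy":0,"dz":0,"wx":0,"wy":0,"wz":0},{"jaw":1,"dx":-14,"dy":0,"dz":0,"wx":0,"wy":0,"wz":0},{"jaw":1,"dx":-17,"dy":0,"dz":0,"wx":0,"wy":0,"wz":0},{"jaw":1,"dx":-18,"dy":0,"dz":0,"wx":0,"wy":0,"wz":0},{"jaw":1,"dx":-19,"dy":0,"dz":0,"wx":0,"wy":0,"wz":0},{"jaw":1,"dx":-20,"dy":0,"dz":0,"wx":0,"wy":0,"wz":0}]' 
python3 -c "
from h import *
look('p4')"
```

```text
time: 10.33
tcp_pos: [492.9, -150.8, 87.3]
orientation: [-0.003, -0.133, 0.991, -0.0]
force: [-0.5, -0.8, -0.5]
gripper_width: -0.002
t 10.33 tcp [ 492.9 -150.8   87.3] stand [-105.4  -35.7] Fst -0.7 -0.6 -0.5
side tile [(array([-46.5, -13.5]), np.float64(15.3), 0.58)]
side tile_fore [(array([ -1.1, -18.9]), np.float64(14.7), 0.92)]
side tile_rear [(array([-92.6,  -8.1]), np.float64(17.7), 0.7)]
side tile_left [(array([-47.3,  32.4]), np.float64(18.0), 0.78)]
side tile_right [(array([-51.6, -53.8]), np.float64(8.8), 0.58)]
scene tile [(array([-47.7, -13.7]), np.float64(11.7), 0.87)]
scene tile_fore [(array([ -1.6, -15.6]), np.float64(15.9), 0.73)]
scene tile_rear [(array([-92.3,  -7.1]), np.float64(15.9), 0.77)]
scene tile_left [(array([-48.7,  31.5]), np.float64(17.6), 0.63)]
scene tile_right [(array([-48.1, -56.3]), np.float64(13.5), 0.93)]
```

View pics/p4_side.png

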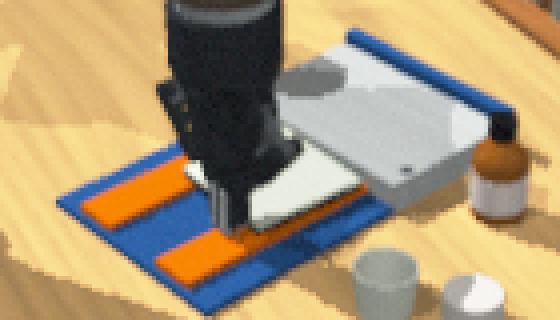

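```bash
python3 -m creep '[{"jaw":1,"dx":-2,"dy":0,"dz":0,"wx":0,"wy":0,"wz":0},{"jaw":1,"dx":-3,"dy":0,"dz":0,"wx":0,"wy":0,"wz":0},{"jaw":1,"dx":-4,"dy":0,"dz":0,"wx":0,"wy":0,"wz":0},{"jaw":1,"dx":-5,"dy":0,"dz":0,"wx":0,"wy":0,"wz":0},{"jaw":1,"dx":-5,"dy":0,"dz":0,"wx":0,"wy":0,"wz":0}]' 
python3 -c "
from h import *
look('p5')"
```

```text
time: 11.35
tcp_pos: [498.0, -149.5, 87.4]
orientation: [-0.003, -0.133, 0.991, -0.0]
force: [0.8, 0.7, -0.3]
gripper_width: 0.005
t 11.35 tcp [ 498.  -149.5   87.4] stand [-100.2  -35.8] Fst 0.9 0.5 -0.3
side tile [(array([-41. ,  -5.9]), np.float64(20.1), 0.64)]
side tile_fore [(array([  1.7, -11.8]), np.float64(14.2), 0.82)]
side tile_rear [(array([ 0.7, -0.4]), np.float64(-2.1), 0.64)]
side tile_left [(array([-48.5,  33.2]), np.float64(17.3), 0.64)]
side tile_right [(array([-45.6, -52.2]), np.float64(13.2), 0.73)]
scene tile [(array([-44.7, -11.2]), np.float64(12.5), 0.96)]
scene tile_fore [(array([ 3. , -9.6]), np.float64(15.4), 0.83)]
scene tile_rear [(array([-88.7,  -8.3]), np.float64(15.7), 0.97)]
scene tile_left [(array([-49.9,  31.2]), np.float64(16.8), 0.78)]
scene tile_right [(array([-41.9, -54.2]), np.float64(13.2), 0.73)]
```

View pics/p5_scene.png

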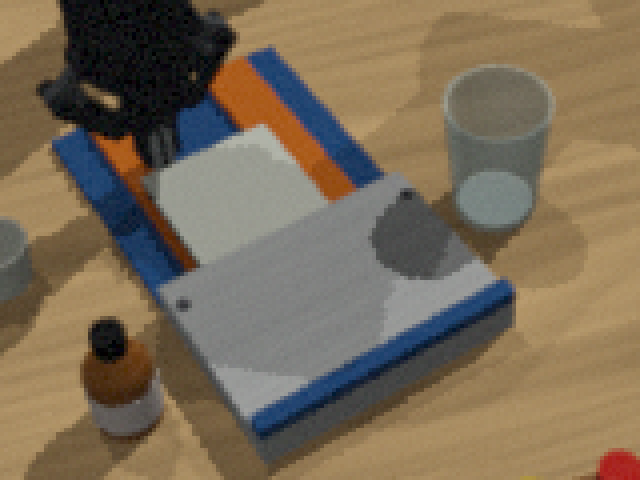

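```bash
python3 -m creep '[{"jaw":1,"dx":6,"dy":0,"dz":0,"wx":0,"wy":0,"wz":0},{"jaw":1,"dx":12,"dy":5,"dz":-2,"wx":0,"wy":0,"wz":0},{"jaw":1,"dx":12,"dy":18,"dz":-2,"wx":0,"wy":0,"wz":0},{"jaw":1,"dx":12,"dy":27.5,"dz":-2,"wx":0,"wy":0,"wz":0},{"jaw":1,"dx":12,"dy":27.5,"dz":-1,"wx":0,"wy":0,"wz":0},{"jaw":1,"dx":12,"dy":27.5,"dz":2,"wx":0,"wy":0,"wz":0},{"jaw":1,"dx":12,"dy":27.5,"dz":4.5,"wx":0,"wy":0,"wz":0},{"jaw":1,"dx":12,"dy":27.5,"dz":4.5,"wx":0,"wy":0,"wz":0}]' 
python3 -c "
from h import *
look('p6',('tile_fore','tile_rear'))
c=capture('wrist');save(c,'p6_wrist')"
```

```text
time: 12.62
tcp_pos: [478.7, -126.1, 82.4]
orientation: [-0.003, -0.133, 0.991, -0.0]
force: [-0.2, 0.2, 0.4]
gripper_width: -0.005
t 12.62 tcp [ 478.7 -126.1   82.4] stand [-112.8   -8.2] Fst -0.1 0.3 0.4
side tile_fore [(array([  0.2, -11.2]), np.float64(14.8), 0.67)]
side tile_rear [(array([-90.5,  -7. ]), np.float64(15.9), 0.95)]
scene tile_fore [(array([ 0.2, -6.8]), np.float64(16.3), 0.67)]
scene tile_rear [(array([-89. ,  -7.8]), np.float64(16.1), 0.6)]
```

View pics/p6_wrist.png

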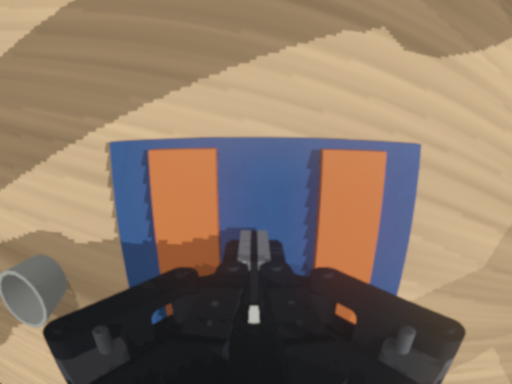

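View pics/p6_side.png

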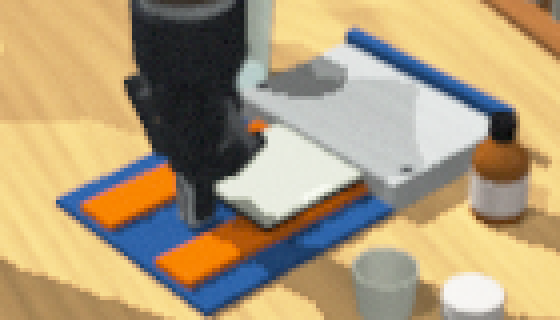

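```bash
python3 -m creep '[{"jaw":1,"dx":-4,"dy":0,"dz":0,"wx":0,"wy":0,"wz":0},{"jaw":1,"dx":-8,"dy":0,"dz":0,"wx":0,"wy":0,"wz":0},{"jaw":1,"dx":-10,"dy":0,"dz":0,"wx":0,"wy":0,"wz":0},{"jaw":1,"dx":-11,"dy":0,"dz":0,"wx":0,"wy":0,"wz":0},{"jaw":1,"dx":-12,"dy":0,"dz":0,"wx":0,"wy":0,"wz":0},{"jaw":1,"dx":-13,"dy":0,"dz":0,"wx":0,"wy":0,"wz":0},{"jaw":1,"dx":-13,"dy":0,"dz":0,"wx":0,"wy":0,"wz":0}]' 
python3 -c "
from h import *
look('p7',('tile_fore','tile_rear'))"
```

```text
time: 13.55
tcp_pos: [491.2, -123.0, 82.8]
orientation: [-0.003, -0.133, 0.991, -0.0]
force: [-2.2, -1.6, 1.2]
gripper_width: 0.001
t 13.55 tcp [ 491.2 -123.    82.8] stand [-99.9  -8.4] Fst -2.5 -1.0 1.2
side tile_fore [(array([  2.2, -13.1]), np.float64(16.3), 0.6)]
side tile_rear [(array([-87.9, -13. ]), np.float64(15.4), 0.83)]
scene tile_fore [(array([  1.9, -10.7]), np.float64(16.0), 0.81)]
scene tile_rear [(array([-90.8,  -8.6]), np.float64(16.1), 0.64)]
```

```bash
python3 -m creep '[{"jaw":1,"dx":-1.5,"dy":0,"dz":0,"wx":0,"wy":0,"wz":0},{"jaw":1,"dx":-2.2,"dy":0,"dz":0,"wx":0,"wy":0,"wz":0},{"jaw":1,"dx":-2.2,"dy":0,"dz":-1.5,"wx":0,"wy":0,"wz":0},{"jaw":1,"dx":-2.3,"dy":0,"dz":-3,"wx":0,"wy":0,"wz":0},{"jaw":1,"dx":-2.4,"dy":0,"dz":-5,"wx":0,"wy":0,"wz":0},{"jaw":1,"dx":-2.5,"dy":0,"dz":-7,"wx":0,"wy":0,"wz":0},{"jaw":1,"dx":-2.6,"dy":0,"dz":-8,"wx":0,"wy":0,"wz":0}]' 
python3 -c "
from h import *
look('p8',('tile_fore','tile_rear'))"
```

```text
time: 14.43
tcp_pos: [491.5, -122.3, 89.7]
orientation: [-0.006, -0.134, 0.991, 0.0]
force: [-8.0, -4.8, -0.4]
gripper_width: 0.004
t 14.43 tcp [ 491.5 -122.3   89.7] stand [-99.4  -7.9] Fst -9.0 -2.6 -0.4
side tile_fore [(array([  1.9, -12. ]), np.float64(10.7), 0.69)]
side tile_rear [(array([-89.8,  -9.6]), np.float64(21.0), 0.7)]
scene tile_fore [(array([-0. , -8.6]), np.float64(14.8), 0.57)]
scene tile_rear [(array([-89.6,  -7.8]), np.float64(23.5), 0.95)]
```

View pics/p8_side.png

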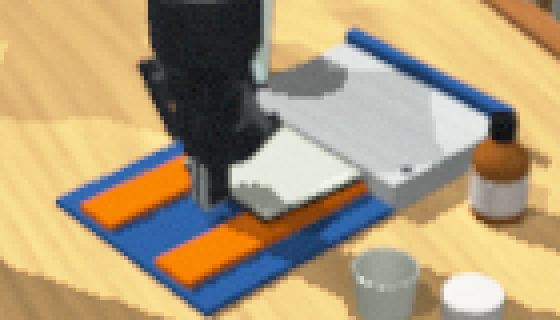

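```bash
python3 -m creep '[{"jaw":1,"dx":-2,"dy":0,"dz":-1.5,"wx":0,"wy":0,"wz":0},{"jaw":1,"dx":-2.1,"dy":0,"dz":-4,"wx":0,"wy":0,"wz":0},{"jaw":1,"dx":-2.3,"dy":0,"dz":-7,"wx":0,"wy":0,"wz":0},{"jaw":1,"dx":-2.5,"dy":0,"dz":-10,"wx":0,"wy":0,"wz":0},{"jaw":1,"dx":-2.9,"dy":0,"dz":-13,"wx":0,"wy":0,"wz":0},{"jaw":1,"dx":-3.3,"dy":0,"dz":-16,"wx":0,"wy":0,"wz":0},{"jaw":1,"dx":-3.7,"dy":0,"dz":-18,"wx":0,"wy":0,"wz":0}]' 
python3 -c "
from h import *
look('p9',('tile_fore','tile_rear'))"
```

```text
time: 15.32
tcp_pos: [493.5, -121.2, 106.8]
orientation: [-0.009, -0.134, 0.991, 0.001]
force: [-7.9, -2.6, 0.5]
gripper_width: -0.005
t 15.32 tcp [ 493.5 -121.2  106.8] stand [-97.2  -7.3] Fst -8.3 -0.4 0.5
side tile_fore [(array([-86.4, -10.9]), np.float64(42.1), 0.59)]
side tile_rear [(array([-85.9,  -7. ]), np.float64(39.4), 0.95)]
scene tile_fore [(array([-1.3, -9.9]), np.float64(17.5), 0.6)]
scene tile_rear [(array([-87.1,  -6.3]), np.float64(41.3), 0.88)]
```

View pics/p9_side.png

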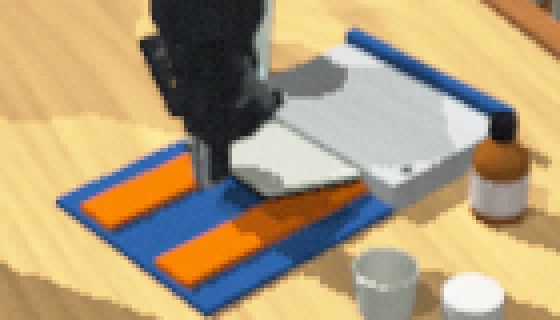

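```bash
python3 -m creep '[{"jaw":1,"dx":-2.4,"dy":0,"dz":-3,"wx":0,"wy":0,"wz":0},{"jaw":1,"dx":-3.3,"dy":0,"dz":-6,"wx":0,"wy":0,"wz":0},{"jaw":1,"dx":-4.2,"dy":0,"dz":-9,"wx":0,"wy":0,"wz":0},{"jaw":1,"dx":-5.1,"dy":0,"dz":-12,"wx":0,"wy":0,"wz":0},{"jaw":1,"dx":-6.2,"dy":0,"dz":-15,"wx":0,"wy":0,"wz":0},{"jaw":1,"dx":-7.5,"dy":0,"dz":-18,"wx":0,"wy":0,"wz":0},{"jaw":1,"dx":-8.9,"dy":0,"dz":-21,"wx":0,"wy":0,"wz":0},{"jaw":1,"dx":-10.4,"dy":0,"dz":-24,"wx":0,"wy":0,"wz":0}]' 
python3 -c "
from h import *
look('p10',('tile_fore','tile_rear'))"
```

```text
time: 16.28
tcp_pos: [502.0, -118.5, 129.8]
orientation: [-0.011, -0.134, 0.991, 0.002]
force: [-9.0, -2.5, 4.6]
gripper_width: 0.001
t 16.28 tcp [ 502.  -118.5  129.8] stand [-88.3  -6.9] Fst -9.3 -0.1 4.6
side tile_fore [(array([ -0.4, -12.8]), np.float64(12.4), 0.48)]
side tile_rear [(array([-79.9,  -6.6]), np.float64(63.7), 0.65)]
scene tile_fore [(array([-2.8, -8.5]), np.float64(15.5), 0.94)]
scene tile_rear [(array([-80.1,  -7.6]), np.float64(61.8), 0.83)]
```

View pics/p10_side.png

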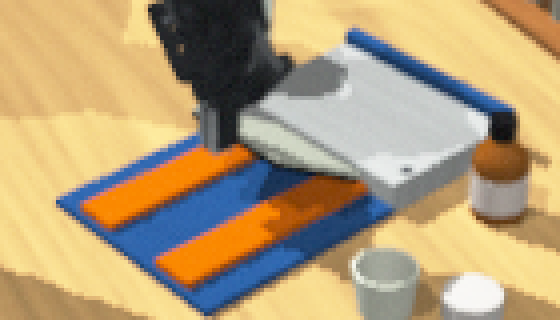

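```bash
python3 -m creep '[{"jaw":1,"dx":-3.3,"dy":0,"dz":-3,"wx":0,"wy":0,"wz":0},{"jaw":1,"dx":-5,"dy":0,"dz":-6,"wx":0,"wy":0,"wz":0},{"jaw":1,"dx":-6.9,"dy":0,"dz":-9,"wx":0,"wy":0,"wz":0},{"jaw":1,"dx":-9.1,"dy":0,"dz":-12,"wx":0,"wy":0,"wz":0},{"jaw":1,"dx":-11.6,"dy":0,"dz":-15,"wx":0,"wy":0,"wz":0},{"jaw":1,"dx":-14.2,"dy":0,"dz":-18,"wx":0,"wy":0,"wz":0},{"jaw":1,"dx":-17.3,"dy":0,"dz":-21,"wx":0,"wy":0,"wz":0},{"jaw":1,"dx":-20.7,"dy":0,"dz":-24,"wx":0,"wy":0,"wz":0}]' 
python3 -c "
from h import *
look('p11',('tile_fore','tile_rear'))"
```

```text
time: 17.25
tcp_pos: [521.9, -113.2, 154.0]
orientation: [-0.013, -0.134, 0.991, 0.002]
force: [-6.8, -1.6, 7.9]
gripper_width: -0.002
t 17.25 tcp [ 521.9 -113.2  154. ] stand [-67.7  -6.9] Fst -7.0 0.2 7.9
side tile_fore [(array([ -1.9, -10.6]), np.float64(10.3), 0.46)]
side tile_rear [(array([-54.5,  -7.2]), np.float64(87.7), 0.71)]
scene tile_fore [(array([ 0.6, -8.1]), np.float64(12.0), 0.91)]
scene tile_rear [(array([-57.8,  -8.1]), np.float64(87.1), 0.59)]
```

View pics/p11_side.png

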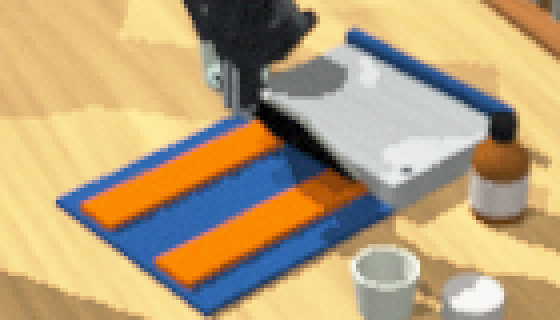

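```bash
python3 -m creep '[{"jaw":1,"dx":-4.6,"dy":0,"dz":-2.5,"wx":0,"wy":0,"wz":0},{"jaw":1,"dx":-9,"dy":0,"dz":-5.2,"wx":0,"wy":0,"wz":0},{"jaw":1,"dx":-12.3,"dy":0,"dz":-7,"wx":0,"wy":0,"wz":0},{"jaw":1,"dx":-16,"dy":0,"dz":-9,"wx":0,"wy":0,"wz":0},{"jaw":1,"dx":-20.2,"dy":0,"dz":-10.8,"wx":0,"wy":0,"wz":0},{"jaw":1,"dx":-25.2,"dy":0,"dz":-12.5,"wx":0,"wy":0,"wz":0}]' 
python3 -c "
from h import *
look('p12',('tile_fore','tile_rear'),zoom=(130,250,190,330))"
```

```text
time: 18.05
tcp_pos: [547.6, -106.6, 167.9]
orientation: [-0.011, -0.134, 0.991, 0.001]
force: [-3.2, 0.1, 9.0]
gripper_width: 0.001
t 18.05 tcp [ 547.6 -106.6  167.9] stand [-41.1  -7.2] Fst -3.0 0.9 9.0
side tile_fore [(array([-1.2, -8.5]), np.float64(12.7), 0.71)]
side tile_rear [(array([-26.2,  -5.8]), np.float64(101.7), 0.62)]
scene tile_fore [(array([-1.8, -5.9]), np.float64(12.7), 0.55)]
scene tile_rear [(array([-28.4,  -6.4]), np.float64(99.1), 0.96)]
```

View pics/p12_side.png

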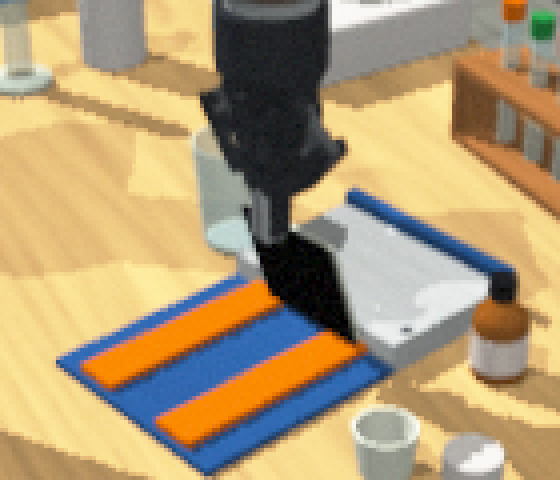

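```bash
python3 -m creep '[{"jaw":1,"dx":-5,"dy":0,"dz":-1,"wx":0,"wy":0,"wz":0},{"jaw":1,"dx":-10,"dy":0,"dz":-2,"wx":0,"wy":0,"wz":0},{"jaw":1,"dx":-15,"dy":0,"dz":-2.5,"wx":0,"wy":0,"wz":0},{"jaw":1,"dx":-19,"dy":0,"dz":-2.5,"wx":0,"wy":0,"wz":0},{"jaw":1,"dx":-23,"dy":0,"dz":-2.5,"wx":0,"wy":0,"wz":0}]' 
python3 -c "
from h import *
look('p13',('tile_fore','tile_rear'),zoom=(130,250,190,330))"
```

```text
time: 18.77
tcp_pos: [569.4, -100.0, 167.7]
orientation: [-0.012, -0.134, 0.991, 0.002]
force: [-1.1, 0.3, -0.5]
gripper_width: -0.002
t 18.77 tcp [ 569.4 -100.   167.7] stand [-18.4  -6.4] Fst -1.0 0.6 -0.5
side tile_fore []
side tile_rear [(array([-1.5, -7.8]), np.float64(101.1), 0.62)]
scene tile_fore [(array([-2.9, -9.7]), np.float64(12.4), 0.58)]
scene tile_rear [(array([-10.9,  -6.9]), np.float64(99.4), 0.78)]
```

View pics/p13_side.png

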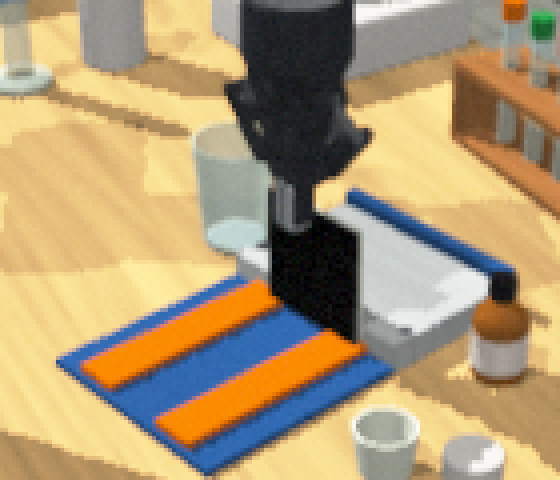

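```bash
python3 -m creep '[{"jaw":1,"dx":-4,"dy":0,"dz":0,"wx":0,"wy":0,"wz":0},{"jaw":1,"dx":-8,"dy":0,"dz":0,"wx":0,"wy":0,"wz":0},{"jaw":1,"dx":-12,"dy":0,"dz":0,"wx":0,"wy":0,"wz":0},{"jaw":1,"dx":-16,"dy":0,"dz":0,"wx":0,"wy":0,"wz":0},{"jaw":1,"dx":-20,"dy":0,"dz":0,"wx":0,"wy":0,"wz":0},{"jaw":1,"dx":-24,"dy":0,"dz":0,"wx":0,"wy":0,"wz":0},{"jaw":1,"dx":-28,"dy":0,"dz":0,"wx":0,"wy":0,"wz":0},{"jaw":1,"dx":-28,"dy":0,"dz":0,"wx":0,"wy":0,"wz":0}]' 
python3 -c "
from h import *
look('p14',('tile','tile_fore','tile_rear'),zoom=(130,250,190,330))"
```

```text
time: 19.73
tcp_pos: [596.3, -92.5, 166.9]
orientation: [-0.012, -0.135, 0.991, 0.002]
force: [0.9, 0.2, 0.5]
gripper_width: 0.001
t 19.73 tcp [596.3 -92.5 166.9] stand [ 9.5 -6.1] Fst 0.9 -0.1 0.5
side tile [(array([26.8, -4.9]), np.float64(31.0), 0.78)]
side tile_fore [(array([-21.5,  -8.7]), np.float64(26.2), 0.94)]
side tile_rear [(array([70.5, -7.8]), np.float64(27.5), 0.7)]
scene tile [(array([21.9, -7.5]), np.float64(25.0), 0.58)]
scene tile_fore [(array([-23.2,  -9.9]), np.float64(26.4), 0.98)]
scene tile_rear [(array([67. , -6.6]), np.float64(27.3), 0.98)]
```

View pics/p14_side.png

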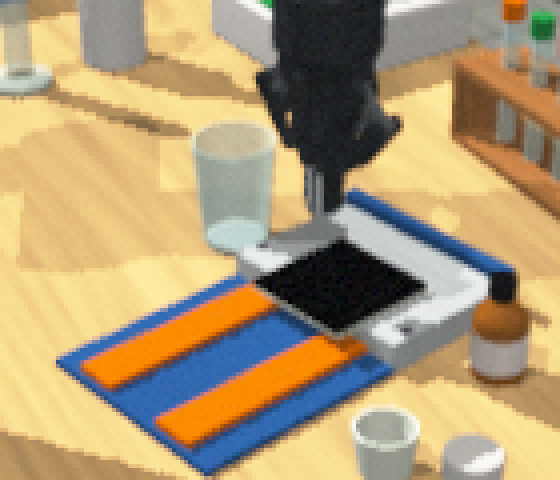

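```bash
python3 -m creep '[{"jaw":1,"dx":30,"dy":0,"dz":0,"wx":0,"wy":0,"wz":0},{"jaw":1,"dx":55,"dy":-1,"dz":0,"wx":0,"wy":0,"wz":0},{"jaw":1,"dx":57,"dy":-1,"dz":10,"wx":0,"wy":0,"wz":0},{"jaw":1,"dx":57,"dy":-1,"dz":40,"wx":0,"wy":0,"wz":0},{"jaw":1,"dx":57,"dy":-1,"dz":58,"wx":0,"wy":0,"wz":0},{"jaw":1,"dx":57,"dy":-1,"dz":65,"wx":0,"wy":0,"wz":0},{"jaw":1,"dx":57,"dy":-1,"dz":67,"wx":0,"wy":0,"wz":0},{"jaw":1,"dx":57,"dy":-1,"dz":67,"wx":0,"wy":0,"wz":0}]' 
python3 -c "
from h import *
to([500,-110,100])
look('p15',('tile_fore','tile_rear','tile_left','tile_right'),zoom=(130,250,190,330))
c=capture('wrist');save(c,'p15_wrist')"
```

```text
time: 20.8
tcp_pos: [539.4, -108.8, 101.2]
orientation: [-0.013, -0.134, 0.991, 0.002]
force: [0.6, -0.7, 0.1]
gripper_width: 0.003
t 20.8 tcp [ 539.4 -108.8  101.2] F [ 0.6 -0.7  0.1] shift [38.3  9.3  2.2] jawdir deg 105.43 tilt 1.45
t 20.8 tcp [ 539.4 -108.8  101.2] stand [-49.7  -7.2] Fst 0.4 -0.8 0.1
side tile_fore [(array([-23.3,  -6.9]), np.float64(27.5), 0.97)]
side tile_rear [(array([69.7, -8.1]), np.float64(28.3), 0.95)]
side tile_left [(array([18.2, 34.7]), np.float64(27.8), 0.88)]
side tile_right [(array([ 19.1, -52.8]), np.float64(27.0), 0.55)]
scene tile_fore [(array([-23.8, -10. ]), np.float64(29.5), 0.57)]
scene tile_rear [(array([69.4, -4.9]), np.float64(26.2), 0.85)]
scene tile_left [(array([18.9, 32.9]), np.float64(30.4), 0.91)]
scene tile_right [(array([ 22.1, -56.7]), np.float64(24.7), 0.83)]
```

View pics/p15_side.png

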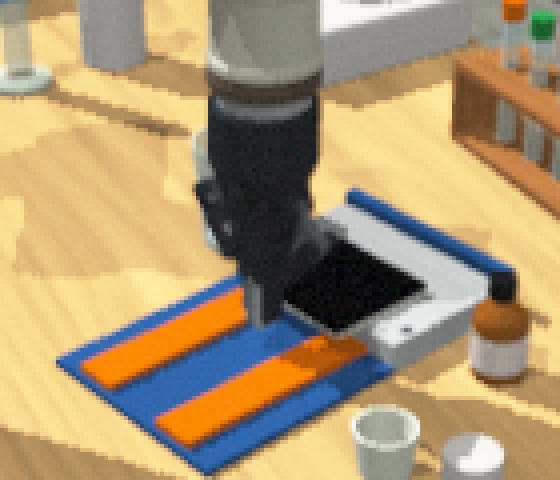

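View pics/p15_scene.png

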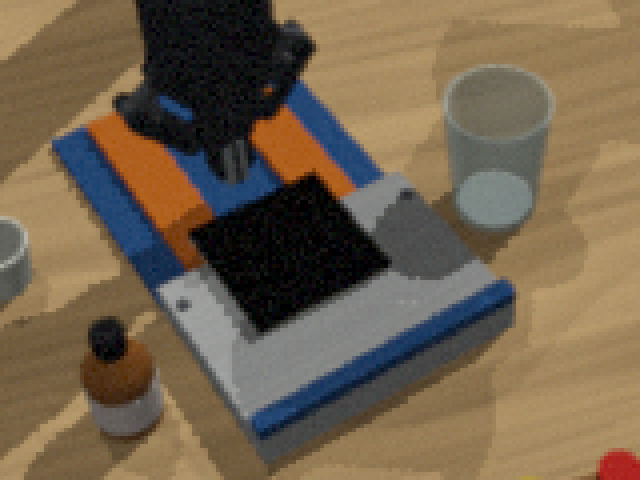

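```bash
python3 -m creep '[{"jaw":1,"dx":-6,"dy":0,"dz":1.5,"wx":0,"wy":0,"wz":-0.4},{"jaw":1,"dx":-12,"dy":0,"dz":1.5,"wx":0,"wy":0,"wz":-0.4},{"jaw":1,"dx":-17,"dy":0,"dz":1.5,"wx":0,"wy":0,"wz":-0.4},{"jaw":1,"dx":-22,"dy":0,"dz":1.5,"wx":0,"wy":0,"wz":-0.4},{"jaw":1,"dx":-27,"dy":0,"dz":1.5,"wx":0,"wy":0,"wz":-0.4},{"jaw":1,"dx":-32,"dy":0,"dz":1.5,"wx":0,"wy":0,"wz":-0.4},{"jaw":1,"dx":-36,"dy":0,"dz":1.5,"wx":0,"wy":0,"wz":-0.4},{"jaw":1,"dx":-40,"dy":0,"dz":1.5,"wx":0,"wy":0,"wz":-0.4}]' 
python3 -c "
from h import *
look('p16',('tile_fore','tile_rear','tile_left','tile_right'),zoom=(130,250,190,330))"
```

```text
time: 22.02
tcp_pos: [578.1, -98.1, 98.9]
orientation: [-0.012, -0.138, 0.99, 0.002]
force: [-0.0, -0.1, 0.1]
gripper_width: -0.005
t 22.02 tcp [578.1 -98.1  98.9] stand [-9.5 -6.9] Fst -0.1 -0.1 0.1
side tile_fore [(array([ 1.2, -8.9]), np.float64(25.5), 0.86)]
side tile_rear [(array([90.5, -7.6]), np.float64(28.9), 0.83)]
side tile_left [(array([42.8, 37.3]), np.float64(30.8), 0.84)]
side tile_right [(array([ 43.9, -49.8]), np.float64(24.3), 0.89)]
scene tile_fore [(array([ 1.2, -8.9]), np.float64(30.8), 0.6)]
scene tile_rear [(array([115.6,   2.7]), np.float64(31.3), 0.68)]
scene tile_left [(array([40.2, 36.4]), np.float64(29.8), 0.82)]
scene tile_right [(array([ 48.9, -52.7]), np.float64(27.0), 0.72)]
```

View pics/p16_scene.png

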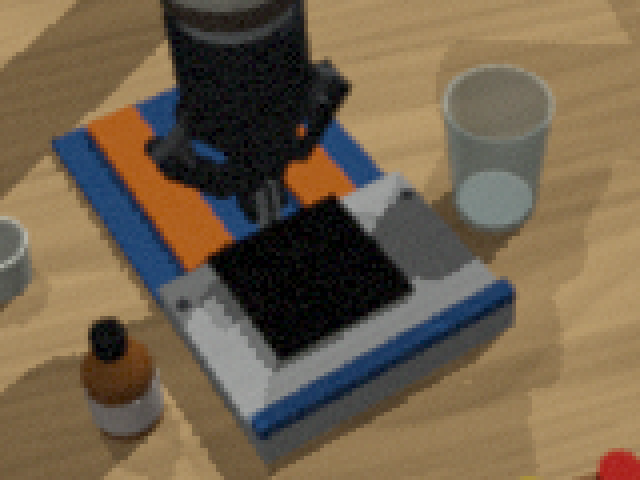

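```bash
python3 -m creep '[{"jaw":1,"dx":-3,"dy":0,"dz":-0.3,"wx":0,"wy":0,"wz":0},{"jaw":1,"dx":-6,"dy":0,"dz":-0.3,"wx":0,"wy":0,"wz":0},{"jaw":1,"dx":-9,"dy":0,"dz":-0.3,"wx":0,"wy":0,"wz":0},{"jaw":1,"dx":-12,"dy":0,"dz":-0.3,"wx":0,"wy":0,"wz":0},{"jaw":1,"dx":-15,"dy":0,"dz":-0.3,"wx":0,"wy":0,"wz":0},{"jaw":1,"dx":-17,"dy":0,"dz":-0.3,"wx":0,"wy":0,"wz":0},{"jaw":1,"dx":-19,"dy":0,"dz":-0.3,"wx":0,"wy":0,"wz":0},{"jaw":1,"dx":-20,"dy":0,"dz":-0.3,"wx":0,"wy":0,"wz":0}]' 
python3 -c "
from h import *
look('p17',('tile_fore','tile_rear','tile_left','tile_right'),zoom=(130,250,190,330))"
```

```text
time: 23.18
tcp_pos: [597.1, -92.8, 98.8]
orientation: [-0.012, -0.138, 0.99, 0.002]
force: [-0.8, 0.3, 0.7]
gripper_width: -0.001
t 23.18 tcp [597.1 -92.8  98.8] stand [10.3 -6.6] Fst -0.7 0.5 0.7
side tile_fore [(array([21.6, -9.5]), np.float64(27.7), 0.91)]
side tile_rear [(array([108.2,  -5. ]), np.float64(29.8), 0.96)]
side tile_left [(array([60.1, 36.2]), np.float64(29.0), 0.65)]
side tile_right [(array([ 64.8, -49.5]), np.float64(22.8), 0.68)]
scene tile_fore [(array([19.1, -9. ]), np.float64(27.2), 0.94)]
scene tile_rear [(array([108.3,  -6.6]), np.float64(27.3), 0.86)]
scene tile_left [(array([59.3, 36.4]), np.float64(29.8), 0.78)]
scene tile_right [(array([ 66.9, -49.7]), np.float64(26.1), 0.95)]
```

View pics/p17_scene.png

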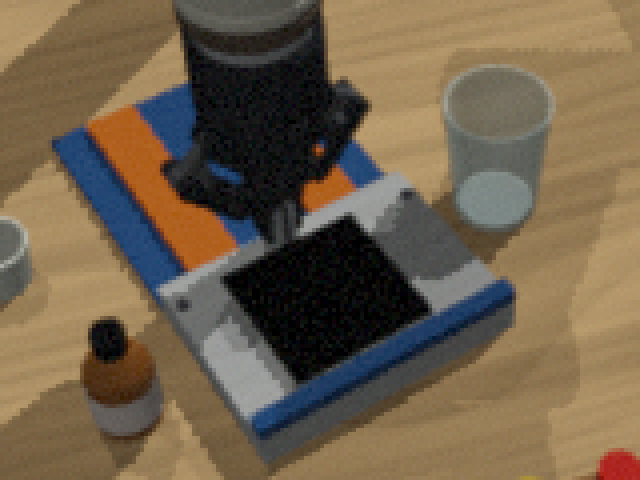

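```bash
python3 -m creep '[{"jaw":1,"dx":-1.5,"dy":0,"dz":-0.3,"wx":0,"wy":0,"wz":0},{"jaw":1,"dx":-3,"dy":0,"dz":-0.3,"wx":0,"wy":0,"wz":0},{"jaw":1,"dx":-4,"dy":0,"dz":-0.3,"wx":0,"wy":0,"wz":0},{"jaw":1,"dx":-5,"dy":0,"dz":-0.3,"wx":0,"wy":0,"wz":0},{"jaw":1,"dx":-5,"dy":0,"dz":-0.3,"wx":0,"wy":0,"wz":0}]' 
python3 -c "
from h import *
look('p18',('tile','tile_fore','tile_rear','tile_left','tile_right'),zoom=(130,250,190,330))"
```

```text
time: 24.1
tcp_pos: [601.8, -91.4, 99.0]
orientation: [-0.012, -0.138, 0.99, 0.002]
force: [0.1, 0.1, 0.2]
gripper_width: -0.006
t 24.1 tcp [601.8 -91.4  99. ] stand [15.2 -6.6] Fst 0.1 0.1 0.2
side tile [(array([74.3, -5.8]), np.float64(26.4), 0.58)]
side tile_fore [(array([ 26.1, -12.3]), np.float64(27.1), 0.97)]
side tile_rear [(array([114.9,  -7.1]), np.float64(29.5), 0.71)]
side tile_left [(array([66.2, 37. ]), np.float64(29.3), 0.67)]
side tile_right [(array([ 67.5, -51.6]), np.float64(23.6), 0.76)]
scene tile [(array([ -69.7, -157.7]), np.float64(-4.9), 0.43)]
scene tile_fore [(array([26. , -8.6]), np.float64(28.3), 0.95)]
scene tile_rear [(array([113.5,  -4.1]), np.float64(28.1), 0.59)]
scene tile_left [(array([64.6, 40.3]), np.float64(29.9), 0.98)]
scene tile_right [(array([ 70.6, -51.2]), np.float64(26.3), 0.72)]
```

View pics/p18_scene.png

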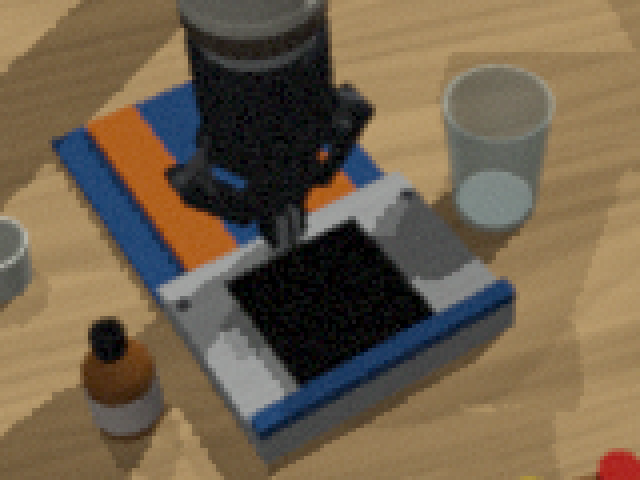

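Not seated yet, as the force is still about 0. I'll push on slowly until it rises.

```bash
python3 -m creep '[{"jaw":1,"dx":-1,"dy":0,"dz":0,"wx":0,"wy":0,"wz":0},{"jaw":1,"dx":-2,"dy":0,"dz":0,"wx":0,"wy":0,"wz":0},{"jaw":1,"dx":-2.5,"dy":0,"dz":0,"wx":0,"wy":0,"wz":0},{"jaw":1,"dx":-3,"dy":0,"dz":0,"wx":0,"wy":0,"wz":0},{"jaw":1,"dx":-3,"dy":0,"dz":0,"wx":0,"wy":0,"wz":0}]' 
python3 -c "
from h import *
look('p19',('tile','tile_fore','tile_rear','tile_left','tile_right'),zoom=(130,250,190,330))"
```

```text
time: 25.12
tcp_pos: [603.3, -90.9, 98.6]
orientation: [-0.014, -0.138, 0.99, 0.002]
force: [-6.1, -1.7, 4.3]
gripper_width: 0.003
t 25.12 tcp [603.3 -90.9  98.6] stand [16.7 -6.4] Fst -6.4 -0.1 4.3
side tile [(array([74.4, -4.2]), np.float64(28.4), 0.87)]
side tile_fore [(array([24.2, -8.6]), np.float64(25.1), 0.83)]
side tile_rear [(array([114.6,  -4.1]), np.float64(29.1), 0.9)]
side tile_left [(array([68.8, 38.7]), np.float64(28.0), 0.66)]
side tile_right [(array([ 69.9, -50.8]), np.float64(27.0), 0.67)]
scene tile [(array([70.6, -9.1]), np.float64(24.8), 0.65)]
scene tile_fore [(array([26.4, -6.9]), np.float64(27.8), 0.73)]
scene tile_rear [(array([113.2,  -5.2]), np.float64(29.0), 0.91)]
scene tile_left [(array([62.8, 36.2]), np.float64(29.9), 0.64)]
scene tile_right [(array([ 69.6, -52.3]), np.float64(27.8), 0.88)]
```

View pics/p19_scene.png

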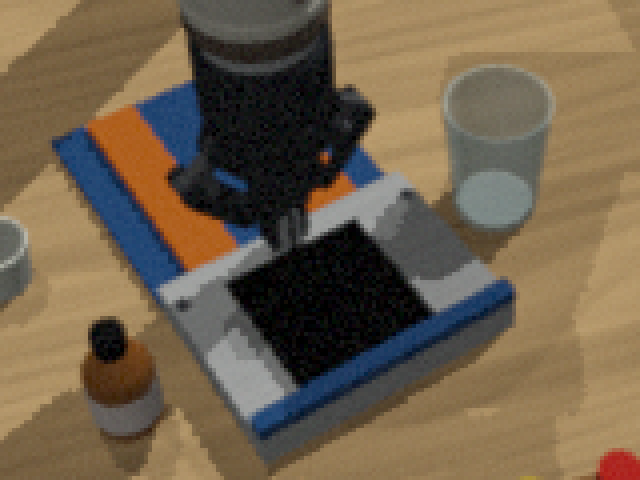

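```bash
python3 -m creep '[{"jaw":1,"dx":5,"dy":0,"dz":-0.5,"wx":0,"wy":0,"wz":0},{"jaw":1,"dx":8,"dy":10,"dz":-0.5,"wx":0,"wy":0,"wz":0},{"jaw":1,"dx":8,"dy":24,"dz":-0.5,"wx":0,"wy":0,"wz":0},{"jaw":1,"dx":8,"dy":31,"dz":-0.5,"wx":0,"wy":0,"wz":0},{"jaw":1,"dx":6,"dy":31,"dz":-0.5,"wx":0,"wy":0,"wz":0},{"jaw":1,"dx":4,"dy":31,"dz":-0.5,"wx":0,"wy":0,"wz":0},{"jaw":1,"dx":2,"dy":31,"dz":-0.5,"wx":0,"wy":0,"wz":0},{"jaw":1,"dx":0.5,"dy":31,"dz":-0.5,"wx":0,"wy":0,"wz":0}]' 
python3 -m creep '[{"jaw":1,"dx":-0.7,"dy":0,"dz":0,"wx":0,"wy":0,"wz":0},{"jaw":1,"dx":-1.4,"dy":0,"dz":0,"wx":0,"wy":0,"wz":0},{"jaw":1,"dx":-2,"dy":0,"dz":0,"wx":0,"wy":0,"wz":0}]' 
python3 -c "
from h import *
look('p20',('tile','tile_fore','tile_rear','tile_left','tile_right'),zoom=(130,250,190,330))"
```

```text
time: 26.38
tcp_pos: [595.0, -61.3, 99.6]
orientation: [-0.014, -0.138, 0.99, 0.002]
force: [0.0, -0.2, -0.5]
gripper_width: -0.001
time: 26.63
tcp_pos: [595.6, -61.3, 99.1]
orientation: [-0.016, -0.138, 0.99, 0.002]
force: [-8.3, -2.2, 4.1]
gripper_width: -0.002
t 26.63 tcp [595.6 -61.3  99.1] stand [16.9 24.1] Fst -8.6 -0.0 4.1
side tile [(array([71.7, -7.6]), np.float64(30.6), 0.82)]
side tile_fore [(array([28.4, -8.7]), np.float64(25.5), 0.74)]
side tile_rear [(array([116.7,  -5.9]), np.float64(30.2), 0.69)]
side tile_left [(array([68.3, 38.2]), np.float64(28.5), 0.78)]
side tile_right [(array([ 69.1, -50.2]), np.float64(21.4), 0.6)]
scene tile [(array([ 70. , -10.3]), np.float64(26.3), 0.63)]
scene tile_fore [(array([28.9, -7.3]), np.float64(28.1), 0.56)]
scene tile_rear [(array([113.7,  -8.7]), np.float64(28.5), 0.85)]
scene tile_left [(array([68.5, 35.8]), np.float64(29.7), 0.79)]
scene tile_right [(array([ 73.4, -55.2]), np.float64(24.6), 0.61)]
```

```bash
python3 -m creep '[{"jaw":1,"dx":6,"dy":0,"dz":-0.5,"wx":0,"wy":0,"wz":0},{"jaw":1,"dx":20,"dy":-5,"dz":-3,"wx":0,"wy":0,"wz":0},{"jaw":1,"dx":50,"dy":-20,"dz":-20,"wx":0,"wy":0,"wz":0},{"jaw":1,"dx":90,"dy":-30,"dz":-60,"wx":0,"wy":0,"wz":0},{"jaw":1,"dx":130,"dy":-30,"dz":-100,"wx":0,"wy":0,"wz":0},{"jaw":1,"dx":150,"dy":-30,"dz":-120,"wx":0,"wy":0,"wz":0},{"jaw":1,"dx":150,"dy":-30,"dz":-120,"wx":0,"wy":0,"wz":0},{"jaw":1,"dx":150,"dy":-30,"dz":-120,"wx":0,"wy":0,"wz":0}]'
python3 - <<'E'
from h import *
look('p21',('tile','tile_fore','tile_rear','tile_left','tile_right','stop','home'),zoom=(130,250,190,330))
for n in ['scene','side']:
    c=capture(n)
    # black tile top (z=32) corners by backprojection
    g=c['color'].max(2); m=(g<45).astype(np.uint8); k,l,s,ce=cv2.connectedComponentsWithStats(m)
    K=c['K'];o=-c['R'].T@c['t']
    X=c['R']@np.array([655,-75,32])+c['t']; p=K@X; p=p[:2]/p[2]
    i=l[int(p[1]),int(p[0])]; print(n,p.round(),i,s[i])
    cnt=max(cv2.findContours((l==i).astype(np.uint8),0,1)[0],key=cv2.contourArea)
    q=[]
    for u,v in cnt[:,0]:
        d=c['R'].T@np.linalg.inv(K)@[u,v,1.]; w=o+d*(32-o[2])/d[2]; q.append(st(w))
    r=cv2.minAreaRect(np.array(q,np.float32)); print(n,'tile rect in stand',r)
    for m in ['beaker','dropper','crucible','wash','reagent','flask','cylinder']:
        a=models.landmark_of(m,c); print(m,[np.round(x['location'],0) for x in a[:1]])
E
```

```text
time: 27.9
tcp_pos: [463.5, -132.8, 227.3]
orientation: [-0.013, -0.137, 0.991, -0.001]
force: [1.1, 0.2, 0.1]
gripper_width: -0.001
t 27.9 tcp [ 463.5 -132.8  227.3] stand [-129.2  -10.8] Fst 1.1 -0.1 0.1
side tile [(array([ 78.6, 502.7]), np.float64(0.9), 0.71)]
side tile_fore [(array([ 27.9, -10.6]), np.float64(26.3), 0.67)]
side tile_rear [(array([115.9,  -7.8]), np.float64(25.7), 0.9)]
side tile_left [(array([69., 34.]), np.float64(26.1), 0.83)]
side tile_right [(array([ 69.2, -53.9]), np.float64(24.8), 0.66)]
side stop [(array([118.8,  -1.9]), np.float64(36.1), 0.81)]
side home [(array([75.5, -4.1]), np.float64(29.9), 0.65)]
scene tile [(array([71.8, -9.1]), np.float64(22.7), 0.6)]
scene tile_fore [(array([25.6, -5.6]), np.float64(28.6), 0.67)]
scene tile_rear [(array([114.7,  -7.4]), np.float64(26.8), 0.92)]
scene tile_left [(array([64.4, 36.3]), np.float64(28.6), 0.75)]
scene tile_right [(array([ 69., -52.]), np.float64(28.0), 0.81)]
scene stop [(array([111.5,   2. ]), np.float64(30.4), 0.73)]
scene home [(array([71.3, -2.8]), np.float64(29.3), 0.68)]
scene [234. 235.] 85 [ 207  215   51   41 1129]
scene tile rect in stand ((67.4848403930664, -7.672092437744141), (85.79691314697266, 90.5042724609375), 0.24230758845806122)
beaker [array([591.,  53.,  -3.])]
dropper [array([ 677., -201.,    6.])]
crucible [array([ 557., -260.,    1.])]
wash [array([628., 429.,   4.])]
reagent [array([ 504., -429.,    2.])]
flask [array([ 638., -428.,    0.])]
cylinder [array([526., 412.,  -1.])]
side [285. 194.] 4 [266 185  41  22 462]
side tile rect in stand ((71.09243774414062, -9.889289855957031), (89.73091125488281, 89.4803466796875), 88.69105529785156)
beaker [array([596.,  50.,  -2.])]
dropper [array([ 675., -206.,    6.])]
crucible [array([ 553., -262.,    3.])]
wash [array([631., 425.,  -0.])]
reagent [array([ 502., -431.,    1.])]
flask [array([ 639., -421.,    3.])]
cylinder [array([532., 417.,  -0.])]
```

View pics/p21_scene.png

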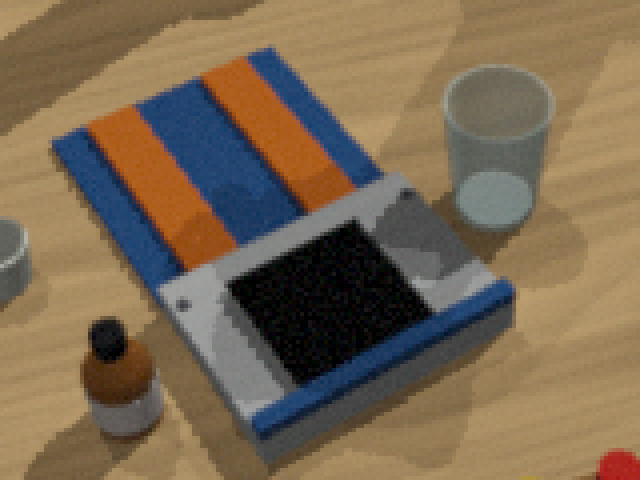

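View pics/p21_side.png

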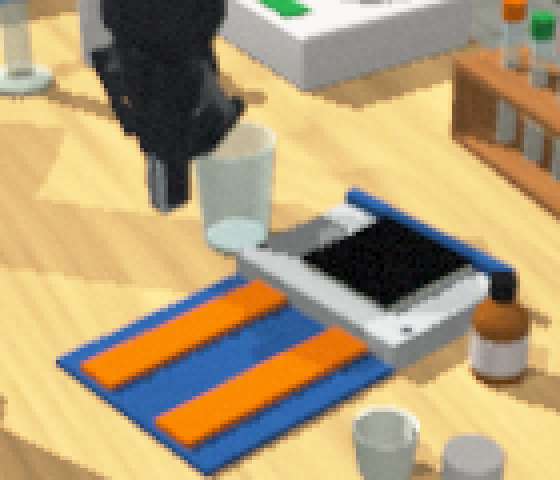

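The tile lies black side up, flush with the bar in both pictures. It is turned less than about 0.02 rad, its y is about -8, and no bystander has moved.

```bash
python3 -c "
from h import *
print(arm.finish_job())"
```

```text
the job is handed in; nothing more can be done
None
```

The tile is over: it lies black side up on the ledge, flat against the stop bar, and the job was handed in at about 28 s of the 72 s allowed. I had no verdict back, so the results below are from my own last checks.

**What I did**
- With the gripper shut, I pushed the rear edge along the bay towards the step.
- The left front corner jammed at first: about 17 N with the tile still turned -0.22 rad. I backed off and pushed near the right end of the rear edge until it squared up.
- Pressing with about 8 N, I drew the rear edge up to upright and nudged it over. It landed overhanging the step by about 22 mm, more than the 10 mm expected.
- I then pushed it to the stop bar and pressed at two places along its edge. Contact came at 16.7 and 16.9 mm, so the edge is square to the bar.

**Last checks**

| Check | Result | Allowed |
|---|---|---|
| Tile centre, stand x | 67.5 mm (scene camera), 71.1 mm (side camera) | 65 to 75 mm |
| Tile centre, stand y | about -8 to -10 mm | -40 to 40 mm |
| Turn | about 0.004 rad (scene), 0.02 rad (side) | under 0.08 rad |
| Bystanders | where they were, within the networks' scatter of a few mm | within 20 mm |

**Disagreements**
- The two cameras differ by about 3.6 mm on x. The scene camera's view of the far edge was partly hidden by the bar, so I trust the side camera more there.
- The left and right edge points from the network on the scene camera suggested a turn of about 0.05 rad. The side camera, the outline fits and the two contacts do not support that.
- A few network reports were plainly wrong, for example the tile half a metre away, and I ignored them.

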